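Slide a fob blank along the rail into the corner pocket

ROBOT

A 7-joint arm with a two-finger parallel gripper is mounted at the origin on the work surface. World frame = base frame: x ahead of the robot, y to its left, z up, the work surface at z = 0. Lengths are in m, angles in rad, forces in N, time in s.
With the tool pointing down it reaches from about 0.4 to 0.75 m from the base axis. Payload 19.5 kg.
Tool frame: the origin (TCP) lies midway between the tips of the shut fingers; the grasp point (between the pads) lies 19 mm behind it (r.hold_point_z is the distance from the TCP to the grasp point, in m); z points along the fingers, y is the direction in which the jaws open and shut (so a half turn about z gives the same grasp; the last joint's range is limited). The gripper opens to 85 mm and grips with 20 to 120 N. Pads are 22 mm wide; open, the fingers measure 114 mm over their backs; the gripper's body (76 mm by 85 mm) begins 54 mm behind the grasp point. The pads swing forward as they close: fully open they stand 13 mm farther back than shut.
Start: joints at [1.13, 0.707, -0.028, 1.485, 0.022, 0.951, -0.075], TCP at [0.223, -0.53, 0.231] pointing down, gripper open.
Joint ranges: [-2.71, 2.71], [-0.32, 2.16], [-1.57, 1.52], [0, 2.45], [-1.46, 4.6], [0, 2.02], [-2.83, 2.83]. Speed limits (rad/s): [1.89, 1.89, 2.57, 2.57, 3.01, 3.01, 3.01].

INTERFACE

Orientations are given as a unit quaternion [x, y, z, w].
In Python, from rig import r gives the robot as it stands. The module is installed in compiled form; this text tells all that it offers.
- The arm moves only by the tool apply_moves, never from a script. Its arguments are lists of equal length, an entry for each row: "dr": the turn, a rotation vector about the tool's x, y, z each as a share of 360 degrees, from -1 to 1, a list of three; "xyz": the shift along the tool's x, y, z each as a share of 0.8 m, from -1 to 1, a list of three; "hand": the gripper command: -1 is fully open, 1 is shut, values between are in proportion. In form: {"dr": [[rx, ry, rz], ...], "xyz": [[dx, dy, dz], ...], "hand": [hand, ...]}. A call has 1 to 5 rows; each row is the pose to reach, as a shift and turn from the pose commanded when the call began, along the tool's axes at that moment, turning the shorter way round; what a row does not reach only later rows make up. A row lasts 1/10 s, in which the tool goes at most 50 mm and 8.59 degrees, less where a joint would pass 70% of its speed; a pose out of reach is approached as far as the arm can. A call with a number of a shift or a turn outside -1 to 1 is refused whole. A call with a gripper value outside its range is refused whole. The fingers move at their own pace and stop on an object; "force" is the grip in N (left out, the last holds). Time passes only in rows, so rows that repeat a pose let the fingers close. It gives the time, the measured TCP pose, the force and the opening at its end, in the units of the state.
- r.sense(): the state, without advancing time (a new reading comes with each control period).
- r.get_image(name): name is "scene" or "top" or "wrist"; returns a dict with "pixels" (480x640x3 uint8, red, green, blue), "vertical_fov" (degrees; the focal length in pixels is half the picture's height over the tangent of half this angle, whatever the lens; pixels are square), "cx", "cy" (the principal point, pixels), "origin" and "rotation" of the camera in the world; the wrist camera has in their place "T_tool_cam" (4x4, takes a point from camera to tool coordinates, whose origin is the TCP and whose axes are the flange's). Camera axes: x right, y down, z forward; pixel columns grow to the right and rows downward; lengths in m; the calibration is good to about 2 mm. A picture is of the moment at which its call begins: read the wrist's pose just before it. There is no depth.
- r.job_done(): hands the job in, once; it reports no verdict.
Trained networks look in a picture, given as the dict that the camera call returned (one of the last four; its "shot" number tells which), for a name from the list of things; names that differ only in an ending like _2 or _b are one class to them, and where a whole thing is asked for, a point or a joint stands for the part that bears it (a point fixed in the world has none). Each returns a list of dicts, best first, with "p" (0 to 1); they miss things now and then, are a little off and sometimes report something else, mostly with a low value. They report only what shows in the picture. A call takes as long as a camera call. They do not tell look-alikes from the thing itself.
- r.cut_out(target, picture): "region" (480x640 bool, what is visible of it).
- r.spot_point(target, picture): "position" ([x, y, z] in m, in world coordinates, good to about 4 mm: a listed point, or the origin of a listed thing).
The state is a dict: "time": time; "q": joint angles; "dq": joint speeds; "tau": joint torques, N m; "tcp_pos": TCP position; "tcp_rot": TCP orientation; "wrist_force": force on the tool from outside, world axes, zero at the start; "ft_torque": the same for the moment, N m; "width": finger opening in m.
Only numpy, scipy, OpenCV 4.12 (cv2) and the standard library are available. Lean on these libraries where they do the work, as an engineer would, in place of code of your own. Each camera call takes 0.05 s, during which the arm holds its last target.

TASK

On the enamelling jig, push the brass blank up against the rail near where it lies with your fingertips, then, pinned against the rail, drag it along to the corner pocket where the rail meets the stop bar, until it sits flush against both rail and stop bar. Keep the blank flat on the plate: do not grasp or lift it, do not move the bottle, brush or nut, and finish clear of everything.

Things in the scene. Friction and masses are not known exactly. Their poses are not given: they have to be found in the camera images.
- jig: The fixed jig: a grey plate 200 x 440 x 8 mm lying on the bench. Origin at the centre of its underside; x points across the plate to the rail on its far edge, y along the rail (to the left seen from the robot). The dark steel rail, 430 mm long, 15 mm wide, stands 12 mm above the plate; its straight guiding face is at x = +85 mm. Which end of it has the stop bar varies.
- puck: Fixed round dark steel puck, 32 mm across, 12 mm high, on the plate at the end without the stop bar; origin at the centre of its underside. Not needed.
- rail_left (a point): Point on the rail's guiding face at plate-top height, 200 mm from the jig's middle towards the jig's +y.
- rail_right (a point): Point on the rail's guiding face at plate-top height, 200 mm from the jig's middle towards the jig's -y.
- stop_mid (a point): Centre of the underside of the fixed aluminium stop bar that lies across one end of the plate and butts on the rail: 105 mm along x (axes as the jig's), 20 mm along y, 10 mm high. The seated blank's centre is 32.5 mm from this point along +x and 50 mm along y, towards the jig's middle.
- nib_inner (a point): Point on the stop bar's centre line (8 mm above the plate), 43 mm from the rail. On each side of the bar, along y, a nib 8 mm high stands out about 20 mm, its rail-side face level with this point, its tip bent away from the rail as a lead-in. Rail, bar and the nib towards the jig's middle make the corner pocket, 43 mm wide, open towards the jig's middle.
- blank_mid (a point): Centre (4 mm up) of the loose brass blank lying on the plate: 80 mm along its y, 40 mm along its x, 8 mm thick, 0.15-0.26 kg. Its straight +x long side goes against the rail. The middle of its -x side, facing the robot, has an open square scoop 40 mm wide, 12 mm deep for a fingertip (scoop floor 8 mm from the centre). Starts mid-plate, off the rail, askew by up to 0.35 rad.
- dropper_mid (a point): Centre (half-way up) of a loose upright blue squeeze bottle with white cap, 42 mm across, 110 mm high, on the bench beyond the rail. Leave alone.
- brush: Loose brush lying on the bench beyond the rail, roughly parallel to it; origin under its middle, long axis x. Leave alone.
- nut: Loose steel nut-like collar, 24 mm across, 12 mm high, on the bench beyond the rail; origin at the centre of its underside. Leave alone.
Not all that is in view belongs to the job. Of the things shaped like the part that bears blank_mid, the brass one is meant.

How it is judged:
On the way, in this order (a step that is already met when the one before it is completed fails the run):
1. the blank lies flush against the rail, touched by the fingers, its centre still at least 40 mm short of its seat (x of blank_mid in the frame of jig between 0.0615 and 0.0685 m and angle between the x axis of blank_mid and the x axis of jig, either way round below 0.05 rad and (y of blank_mid in the frame of stop_mid above 0.09 m or y of blank_mid in the frame of stop_mid below -0.09 m) and contact force between the fingers and blank above 0.2 N), for 0.1 s.
2. on its way, 10 to 35 mm short of its seat, the blank is still flush against the rail and touched by the fingers (x of blank_mid in the frame of jig between 0.0615 and 0.0685 m and angle between the x axis of blank_mid and the x axis of jig, either way round below 0.05 rad and contact force between the fingers and blank above 0.2 N and (y of blank_mid in the frame of stop_mid between 0.06 and 0.085 m or y of blank_mid in the frame of stop_mid between -0.085 and -0.06 m)), for 0.05 s.
3. the blank is in the corner pocket, against rail and stop bar (x of blank_mid in the frame of jig between 0.0615 and 0.0685 m and angle between the x axis of blank_mid and the x axis of jig, either way round below 0.05 rad and (y of blank_mid in the frame of stop_mid between 0.048 and 0.053 m or y of blank_mid in the frame of stop_mid between -0.053 and -0.048 m) and y of blank_mid in the frame of jig between -0.15 and 0.15 m and height (world z) of blank_mid below 0.015 m), for 0.2 s.
At the end, for the whole second after the job is handed in: The blank lies flat on the plate in the corner pocket, at rest, its long side within 3.5 mm of the rail and parallel to it within 0.05 rad, its end within 3 mm of the stop bar (all of step 3 and angle between blank_mid's own z axis and vertical below 0.05 rad and linear speed of blank below 0.01 m/s and angular speed of blank below 0.1 rad/s); the robot touches nothing.
It fails at once if the blank is lifted more than 6 mm off the plate or tipped more than 0.2 rad (height (world z) of blank_mid above 0.018 m or angle between blank_mid's own z axis and vertical above 0.2 rad).
It fails at once if the bottle, brush or nut is moved more than 15 mm (distance of any of dropper_mid, brush, nut from where it was at the start of the episode above 0.015 m).
It also fails if it takes over 48 s, if anything falls off the work surface, if the arm or the gripper's body presses on something with over 40 N, if the wrist force passes 120 N, or if a joint passes its speed limit or range.

## Working session

There is one attempt and no reset: what is moved stays moved. The work goes in short steps, Python scripts to look and compute and a tool call to move; the robot and the scene stay as the last step left them, time stands still between calls to the robot, and variables do not carry over. Pictures are saved under pics/ and viewed, and the job is handed in when it is done.

Besides the shell and the picture viewer there is one more tool, called after "Emit:" as a command line: name --argument value ..., lists and objects as JSON in quotes. apply_moves: Moves the arm, as the interface text tells. Shift numbers are shares of 0.8 m and turn numbers shares of 360 degrees, none past 1 either way. Its arguments: {"type":"object","properties":{"dr":{"type":"array"},"xyz":{"type":"array"},"hand":{"type":"array"},"force":{"type":"number"}},"required":["dr","xyz","hand"]}

```bash
mkdir -p pics; cat > h.py <<'E'
import numpy as np, cv2
from rig import r
def save(im,n): cv2.imwrite('pics/'+n,im['pixels'][:,:,::-1])
E
python3 - <<'E'
from h import *
s=r.sense(); print(s)
a=r.get_image('scene'); b=r.get_image('top')
save(a,'s0.png'); save(b,'t0.png')
for n in ['jig','rail_left','rail_right','stop_mid','nib_inner','blank_mid','puck','dropper_mid','nut','brush']:
    for im in (a,b):
        print(n,[(np.round(d['position'],4).tolist(),round(d['p'],2)) for d in r.spot_point(n,im)])
print({k:v for k,v in b.items() if k!='pixels'})
E
```

```text
{'time': 0.0, 'q': array([ 1.13031059,  0.70709096, -0.02763364,  1.48498161,  0.02200692,
        0.95089102, -0.07547791]), 'dq': array([ 7.37125848e-04,  3.68573859e-04, -5.38916278e-05, -2.40397802e-04,
        1.60556010e-03, -7.07928199e-04, -1.32052393e-03]), 'tau': array([ 2.83560374e-03, -8.83211946e+01,  1.23528276e+00, -2.36166716e+01,
        1.71178387e-02,  6.35866629e-03, -1.90666074e-04]), 'tcp_pos': array([ 0.22317913, -0.52964521,  0.23083832]), 'tcp_rot': array([ 9.80183055e-01,  1.98093141e-01, -1.19724454e-04, -5.20590064e-04]), 'wrist_force': array([-0.92902721, -0.06189791,  0.57459777]), 'ft_torque': array([-0.03147267, -0.00378337, -0.0691936 ]), 'width': 0.08574228898356351}
jig [([0.5364, 0.0758, -0.0017], 0.77)]
jig [([0.5396, 0.0698, -0.0014], 0.64)]
rail_left [([0.6054, 0.2821, 0.0056], 0.92)]
rail_left [([0.6062, 0.2806, 0.0072], 0.63)]
rail_right [([0.6377, -0.1171, 0.0071], 0.6), ([0.538, 0.0728, -0.0017], 0.29)]
rail_right [([0.6413, -0.122, 0.0029], 0.88)]
stop_mid [([0.5571, 0.2613, 0.0086], 0.82), ([0.7112, 0.2193, 0.0536], 0.18)]
stop_mid [([0.55
[... 374 characters left out ...]
1), ([0.3428, 0.113, 0.0037], 0.73), ([0.5462, 0.0817, 0.0136], 0.72)]
puck [([0.5879, -0.1094, 0.0063], 0.66)]
puck [([0.588, -0.1075, 0.0047], 0.54)]
dropper_mid [([0.7136, 0.2188, 0.0537], 0.73)]
dropper_mid [([0.7129, 0.2189, 0.0576], 0.94)]
nut [([0.7165, 0.1038, -0.0025], 0.61)]
nut [([0.7193, 0.1007, 0.0027], 0.59), ([0.5635, 0.2653, 0.014], 0.18)]
brush [([0.7406, -0.0532, 0.0059], 0.8), ([0.5531, 0.2559, 0.0104], 0.44)]
brush [([0.7382, -0.0511, 0.0003], 0.64)]
{'vertical_fov': 53.903009492460775, 'cx': 325.7315115464469, 'cy': 244.1760747037111, 'origin': array([0.46729454, 0.04270477, 0.7470537 ]), 'rotation': array([ 0.71474723, -0.69429254,  0.05957245, -0.05954311]), 'shot': 2}
```

View pics/t0.png

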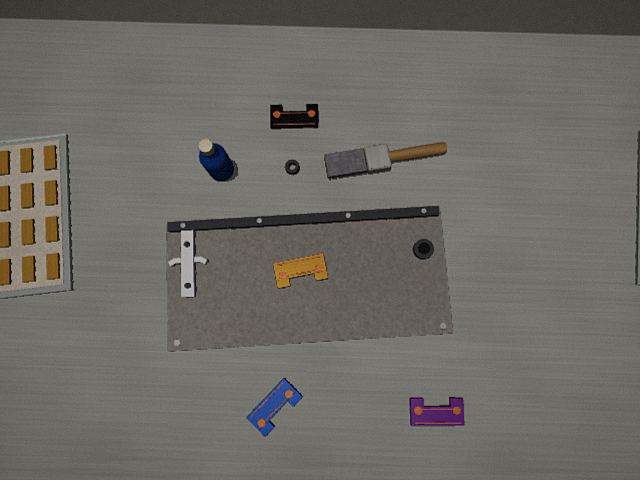

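View pics/s0.png

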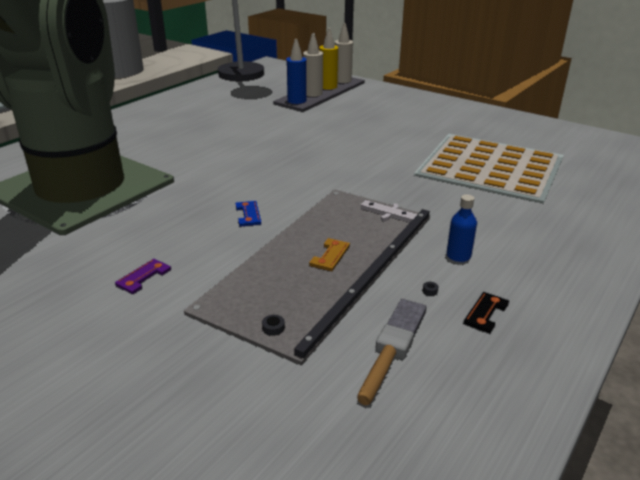

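The top view shows the brass blank at (301,270) with its scoop towards the robot. The stop bar is at the left end (187,263) with nib tips at (170,262) and (207,262), and the puck is at (423,249). Next I'll fit the geometry precisely.

```bash
cat >> h.py <<'E'
from scipy.spatial.transform import Rotation as R
def cam(im):
    f=240/np.tan(np.radians(im['vertical_fov']/2))
    if 'origin' in im: return f,np.array(im['origin']),R.from_quat(im['rotation']).as_matrix()
    s=r.sense(); T=np.eye(4);T[:3,:3]=R.from_quat(s['tcp_rot']).as_matrix();T[:3,3]=s['tcp_pos']
    M=T@np.array(im['T_tool_cam']); return f,M[:3,3],M[:3,:3]
def proj(im,P,c=None):
    f,o,M=c or cam(im); q=(np.atleast_2d(P)-o)@M
    return np.c_[im['cx']+f*q[:,0]/q[:,2], im['cy']+f*q[:,1]/q[:,2]]
def ray(im,uv,z,c=None):
    f,o,M=c or cam(im); uv=np.atleast_2d(uv)
    d=np.c_[(uv[:,0]-im['cx'])/f,(uv[:,1]-im['cy'])/f,np.ones(len(uv))]@M.T
    return o+d*((z-o[2])/d[:,2])[:,None]
E
python3 - <<'E'
from h import *
b=r.get_image('top')
save(b,'t1.png')
hsv=cv2.cvtColor(b['pixels'],cv2.COLOR_RGB2HSV)
m=cv2.inRange(hsv,(10,120,90),(35,255,255)); m[:, :200]=0; m[:220]=0; m[300:]=0
m=cv2.morphologyEx(m,cv2.MORPH_CLOSE,np.ones((5,5)))
c=max(cv2.findContours(m,0,cv2.CHAIN_APPROX_NONE)[0],key=cv2.contourArea)
P=ray(b,c[:,0].astype(float),0.016)
rect=cv2.minAreaRect((P[:,:2]*1000).astype(np.float32)); print('blank rect mm',rect,cv2.boxPoints(rect))
# jig
sp={n:r.spot_point(n,b)[0]['position'] for n in ['rail_left','rail_right','stop_mid','nib_inner']}
print(sp)
g=cv2.resize(b['pixels'][200:360,150:460],None,fx=2.5,fy=2.5,interpolation=cv2.INTER_CUBIC); cv2.imwrite('pics/c1.png',g[:,:,::-1])
E
```

```text
blank rect mm ((549.513916015625, 83.1838150024414), (39.57561111450195, 79.3450927734375), 13.108150482177734) [[521.2444   117.33498 ]
 [539.239     40.057312]
 [577.78345   49.032654]
 [559.7888   126.31032 ]]
{'rail_left': [0.6072, 0.2816, 0.0074], 'rail_right': [0.6435, -0.1247, 0.0055], 'stop_mid': [0.5564, 0.26, 0.0121], 'nib_inner': [0.5641, 0.2652, 0.0152]}
```

View pics/c1.png

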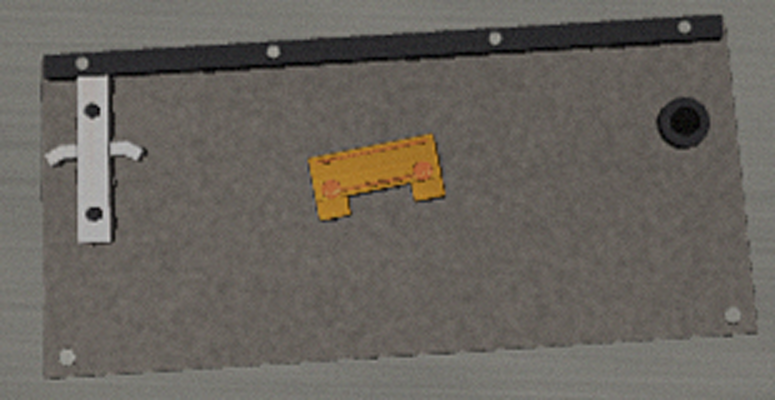

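```bash
python3 - <<'E'
from h import *
b=r.get_image('top')
g=cv2.cvtColor(b['pixels'],cv2.COLOR_RGB2GRAY).astype(float)
g=cv2.GaussianBlur(g,(1,5),0)
up=[];lo=[]
for u in range(205,430,2):
    v0=226+(u-170)*(212-228)/268.
    seg=np.arange(int(v0-15),int(v0+18)); col=g[seg,u]; d=np.gradient(col)
    up.append((u,seg[np.argmin(d[:17])])); lo.append((u,seg[8+np.argmax(d[8:])]))
for pts,z,nm in((up,.020,'back'),(lo,.008,'face')):
    P=ray(b,np.array(pts,float),z)
    vx,vy,x0,y0=cv2.fitLine((P[:,:2]).astype(np.float32),cv2.DIST_HUBER,0,.001,.001).ravel()
    if vy<0: vx,vy=-vx,-vy
    print(nm,'dir deg (of -x dev)',np.degrees(np.arctan2(-vx,vy)),'x at y=.08',x0+vx/vy*(.08-y0))
# bar
m=(b['pixels'].min(2)>150).astype(np.uint8); m[:225]=0;m[305:]=0;m[:,:160]=0;m[:,215:]=0
m2=cv2.morphologyEx(m,cv2.MORPH_OPEN,np.ones((9,9)))
for q in (m2,m):
    ys,xs=np.nonzero(q); P=ray(b,np.c_[xs,ys].astype(float),.018)
    rc=cv2.minAreaRect((P[:,:2]*1000).astype(np.float32)); print(rc,cv2.boxPoints(rc).tolist())
# dark-edge of plate ends
for k in('scene','top'):
    im=r.get_image(k); print(k,[r.spot_point(n,im)[0]['position'] for n in('stop_mid','nib_inner')])
E
```

```text
back dir deg (of -x dev) 5.1902514 x at y=.08 0.63979465
face dir deg (of -x dev) 5.264932 x at y=.08 0.62465155
((565.9593505859375, 260.9502258300781), (81.19163513183594, 17.272207260131836), 4.372037887573242) [[524.8233642578125, 266.4664611816406], [526.1400146484375, 249.24453735351562], [607.0953369140625, 255.43399047851562], [605.7786865234375, 272.6559143066406]]
((555.6712036132812, 260.7743225097656), (54.62123107910156, 100.60686492919922), 75.11538696289062) [[500.0403137207031, 247.3017120361328], [597.2713012695312, 221.45851135253906], [611.3021240234375, 274.2469482421875], [514.0711059570312, 300.09014892578125]]
scene [[0.5543, 0.2575, 0.0117], [0.5674, 0.2615, 0.017]]
top [[0.5561, 0.2617, 0.0131], [0.5603, 0.263, 0.016]]
```

```bash
cat >> h.py <<'E'
YAW=np.radians(5.2); EX=np.array([np.cos(YAW),np.sin(YAW)]); EY=np.array([-EX[1],EX[0]])
def st(p): p=np.asarray(p)[:2]; return p@EX,p@EY
def plan(s,t,z):
    q=r.sense(); M=R.from_quat(q['tcp_rot']).as_matrix()
    p=np.r_[s*EX+t*EY,z]; d=M.T@(p-q['tcp_pos'])
    Rt=np.c_[np.r_[EY,0],np.r_[EX,0],[0,0,-1]]
    w=R.from_matrix(M.T@Rt).as_rotvec()
    print('t',q['time'],'now s,t,z',np.round(st(q['tcp_pos']),4),q['tcp_pos'][2].round(4),'w',q['width'],'F',q['wrist_force'].round(2))
    print('xyz',np.round(d/.8,4),'dr',np.round(w/2/np.pi,4))
E
python3 -c "
from h import *
plan(.495,.031,.15)"
```

```text
t 1.7 now s,t,z [ 0.1743 -0.5479] 0.2313 w 0.08558024342667547 F [ 0.54 -0.41 -0.12]
xyz [ 0.6014 -0.568   0.1016] dr [-0.    -0.    -0.201]
```

Emit:
apply_moves --dr '[[0, 0, -0.201], [0, 0, -0.201], [0, 0, -0.201], [0, 0, -0.201], [0, 0, -0.201]]' --xyz '[[0.6014, -0.568, 0.05], [0.6014, -0.568, 0.05], [0.6014, -0.568, 0.05], [0.6014, -0.568, 0.05], [0.6014, -0.568, 0.05]]' --hand '[0.5, 0.5, 0.5, 0.5, 0.5]' --force 40

```text
time: 2.2
tcp_pos: [0.3244, -0.2997, 0.2163]
tcp_rot: [0.838, 0.546, 0.0, 0.0]
wrist_force: [1.4, -0.7, -0.2]
width: 0.0216
```

```bash
python3 -c "
from h import *
plan(.495,.031,.15)"
```

```text
t 2.2 now s,t,z [ 0.2959 -0.3279] 0.2163 w 0.021582224877554724 F [ 1.41 -0.7  -0.22]
xyz [ 5.13e-01 -2.00e-04  8.29e-02] dr [ 0.0001  0.     -0.0807]
```

Emit:
apply_moves --dr '[[0, 0, -0.081], [0, 0, -0.081], [0, 0, -0.081], [0, 0, -0.081], [0, 0, -0.081]]' --xyz '[[0.513, 0, 0.083], [0.513, 0, 0.083], [0.513, 0, 0.083], [0.513, 0, 0.083], [0.513, 0, 0.083]]' --hand '[0.5, 0.5, 0.5, 0.5, 0.5]'

```text
time: 2.7
tcp_pos: [0.4256, -0.0746, 0.1761]
tcp_rot: [0.675, 0.738, 0.0, 0.0]
wrist_force: [2.0, -0.5, 0.5]
width: 0.0216
```

```bash
python3 -c "
from h import *
plan(.495,.031,.15)"
```

```text
t 2.7 now s,t,z [ 0.4171 -0.1128] 0.1761 w 0.0215723216940355 F [ 2.03 -0.48  0.46]
xyz [0.18   0.0971 0.0327] dr [ 0.0001 -0.     -0.0003]
```

Emit:
apply_moves --dr '[[0, 0, 0], [0, 0, 0], [0, 0, 0], [0, 0, 0], [0, 0, 0]]' --xyz '[[0.18, 0.097, 0.033], [0.18, 0.097, 0.033], [0.18, 0.097, 0.033], [0.18, 0.097, 0.033], [0.18, 0.097, 0.033]]' --hand '[0.5, 0.5, 0.5, 0.5, 0.5]'

```text
time: 3.2
tcp_pos: [0.4901, 0.0761, 0.1494]
tcp_rot: [0.674, 0.738, 0.0, -0.0]
wrist_force: [0.2, -1.0, 0.3]
width: 0.0214
```

```bash
python3 - <<'E'
from h import *
plan(.495,.031,.09)
w=r.get_image('wrist'); c=cam(w); save(w,'w1.png')
print(w['T_tool_cam'])
for n in('rail_left','rail_right','stop_mid','nib_inner','blank_mid'):
    print(n,[(d['position'],np.round(st(d['position']),4),round(d['p'],2)) for d in r.spot_point(n,w)][:2])
b=r.get_image('top');save(b,'t2.png')
E
```

```text
t 3.2 now s,t,z [0.495  0.0314] 0.1494 w 0.021441670700890966 F [ 0.21 -0.97  0.3 ]
xyz [-0.0006  0.      0.0743] dr [-0.     -0.0001 -0.0001]
[[ 5.02106027e-04 -9.55619949e-01 -2.94601867e-01  7.46121630e-02]
 [ 9.99999668e-01  6.68732419e-04 -4.64858491e-04  3.14811617e-05]
 [ 6.41237866e-04 -2.94601536e-01  9.55619968e-01 -1.42393342e-01]
 [ 0.00000000e+00  0.00000000e+00  0.00000000e+00  1.00000000e+00]]
rail_left [([0.7355, -0.0471, 0.0019], array([ 0.7282, -0.1136]), 0.65)]
rail_right []
stop_mid []
nib_inner []
blank_mid [([0.3389, 0.1129, 0.0028], array([0.3477, 0.0817]), 0.89), ([0.552, 0.0776, 0.0126], array([0.5568, 0.0273]), 0.87)]
```

View pics/w1.png

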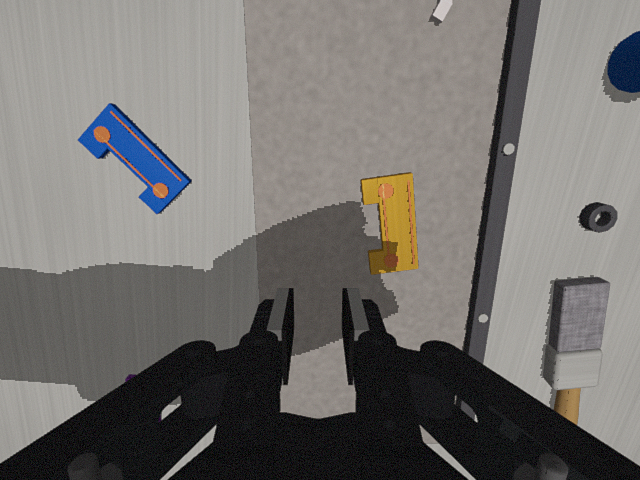

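View pics/t2.png

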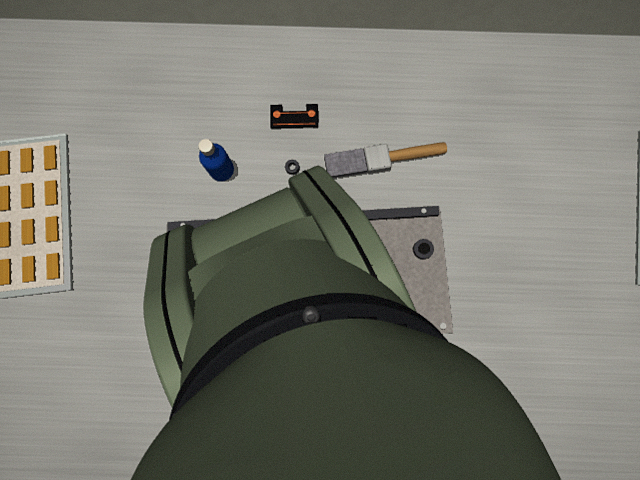

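The wrist view shows the blank at (395,225), its scoop facing left at about (375,225). The rail's face edge runs from (513,0) to (470,360), and the front finger's tip is near (350,292). I'll check the geometry from this image.

```bash
python3 - <<'E'
from h import *
w=r.get_image('wrist'); c=cam(w)
hsv=cv2.cvtColor(w['pixels'],cv2.COLOR_RGB2HSV)
m=cv2.inRange(hsv,(8,100,50),(35,255,255)); m[:, :330]=0; m[:150]=0; m[290:]=0; m[:,440:]=0
m=cv2.morphologyEx(m,cv2.MORPH_CLOSE,np.ones((7,7)))
k=max(cv2.findContours(m,0,cv2.CHAIN_APPROX_NONE)[0],key=cv2.contourArea)[:,0].astype(float)
P=ray(w,k,.016,c)[:,:2]; P=np.c_[P@EX,P@EY]
rc=cv2.minAreaRect((P*1000).astype(np.float32)); print('blank s,t',rc); print(cv2.boxPoints(rc))
g=cv2.GaussianBlur(cv2.cvtColor(w['pixels'],cv2.COLOR_RGB2GRAY),(5,1),0).astype(float)
pts=[]
for v in range(30,330,4):
    u0=513-43*v/360; seg=np.arange(int(u0-12),int(u0+10)); pts.append((seg[np.argmin(np.gradient(g[v,seg]))],v))
Q=ray(w,np.array(pts,float),.020,c)[:,:2]
l=cv2.fitLine(Q.astype(np.float32),cv2.DIST_HUBER,0,.001,.001).ravel()
print('rail top edge dir',np.degrees(np.arctan2(-l[0]*np.sign(l[1]),abs(l[1]))),'s',np.median(Q@EX))
# finger tips: project outer-face expectation
s=r.sense(); T=R.from_quat(s['tcp_rot']).as_matrix()
for y in(.0107,.0252):
  for x in(.011,-.011):
    for z in (0,-.004): print(y,x,z,proj(w,s['tcp_pos']+T@np.array([x,y,z]),c).round(0))
E
```

```text
blank s,t ((552.9324340820312, 33.21857833862305), (40.15213394165039, 80.28436279296875), 7.952804088592529)
[[527.4955     70.197014 ]
 [538.6034     -9.315201 ]
 [578.3694     -3.7598572]
 [567.2615     75.75236  ]]
rail top edge dir 5.283695 s 0.6225905421343322
0.0107 0.011 0 [[342. 283.]]
0.0107 0.011 -0.004 [[343. 287.]]
0.0107 -0.011 0 [[341. 328.]]
0.0107 -0.011 -0.004 [[342. 332.]]
0.0252 0.011 0 [[376. 283.]]
0.0252 0.011 -0.004 [[377. 287.]]
0.0252 -0.011 0 [[373. 328.]]
0.0252 -0.011 -0.004 [[375. 332.]]
```

Emit:
apply_moves --dr '[[0, 0, 0], [0, 0, 0], [0, 0, 0], [0, 0, 0], [0, 0, 0]]' --xyz '[[0, 0, 0.06], [0, 0, 0.12], [0, 0, 0.155], [0, 0, 0.167], [0, 0, 0.173]]' --hand '[0.5, 0.5, 0.5, 0.5, 0.5]'

```text
time: 4.1
tcp_pos: [0.4898, 0.0737, 0.0114]
tcp_rot: [0.676, 0.737, -0.0, -0.0]
wrist_force: [0.3, -0.0, 1.0]
width: 0.0213
```

```bash
python3 - <<'E'
from h import *
plan(.495,.0325,.0098)
w=r.get_image('wrist'); save(w,'w2.png')
E
```

```text
t 4.1 now s,t,z [0.4944 0.029 ] 0.0114 w 0.02128064568397497 F [ 0.31 -0.02  0.96]
xyz [0.0044 0.0007 0.002 ] dr [-0.0001  0.     -0.0006]
```

View pics/w2.png

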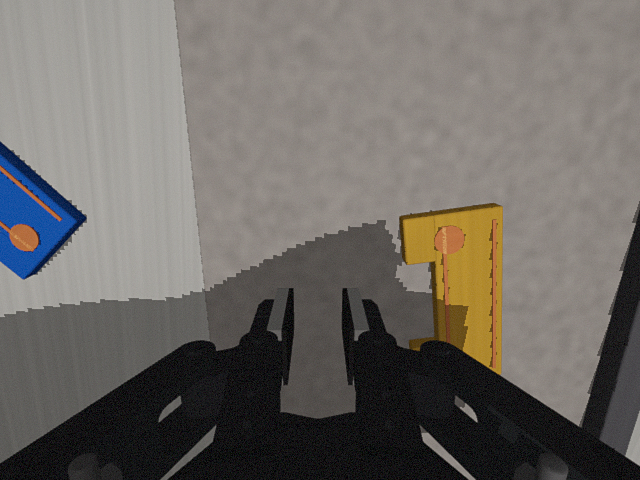

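Emit:
apply_moves --dr '[[0, 0, 0], [0, 0, 0], [0, 0, 0], [0, 0, 0], [0, 0, 0]]' --xyz '[[0.004, 0.01, 0.001], [0.004, 0.02, 0.0015], [0.004, 0.028, 0.0015], [0.004, 0.036, 0.0015], [0.004, 0.044, 0.0015]]' --hand '[0.5, 0.5, 0.5, 0.5, 0.5]'

```text
time: 4.65
tcp_pos: [0.5252, 0.08, 0.0106]
tcp_rot: [0.676, 0.737, 0.0, -0.0]
wrist_force: [-1.7, -0.2, 1.0]
width: 0.0216
```

```bash
cat > look.py <<'E'
from h import *
import sys
plan(.55,.0325,.0098)
w=r.get_image('wrist'); save(w,sys.argv[1]); c=cam(w)
hsv=cv2.cvtColor(w['pixels'],cv2.COLOR_RGB2HSV)
m=cv2.inRange(hsv,(8,100,40),(35,255,255)); m[:,:300]=0
m=cv2.morphologyEx(m,cv2.MORPH_CLOSE,np.ones((7,7)))
k=max(cv2.findContours(m,0,cv2.CHAIN_APPROX_NONE)[0],key=cv2.contourArea)[:,0].astype(float)
P=ray(w,k,.016,c)[:,:2]; P=np.c_[P@EX,P@EY]
print('far t max',P[:,1].max(),'s max',P[:,0].max(),'s min',P[:,0].min())
# rail-side edge line of blank, over visible rows
i=[];
for v in np.unique(k[:,1]):
    q=P[k[:,1]==v]; i.append(q[np.argmax(q[:,0])])
i=np.array(i); i=i[(i[:,1]<P[:,1].max()-.008)&(i[:,1]>P[:,1].max()-.05)]
a=np.polyfit(i[:,1],i[:,0],1); print('long side slope vs jig rad',a[0],'s at mid',a[1]+a[0]*(P[:,1].max()-.04))
E
python3 look.py w3.png
```

```text
t 4.65 now s,t,z [0.5303 0.0321] 0.0106 w 0.021610033933520765 F [-1.68 -0.2   1.05]
xyz [0.0006 0.0247 0.001 ] dr [ 0.     -0.     -0.0006]
far t max 0.07526233744285486 s max 0.5783710043956322 s min 0.533352459043306
long side slope vs jig rad -0.11019747972212438 s at mid 0.5763251635880973
```

View pics/w3.png

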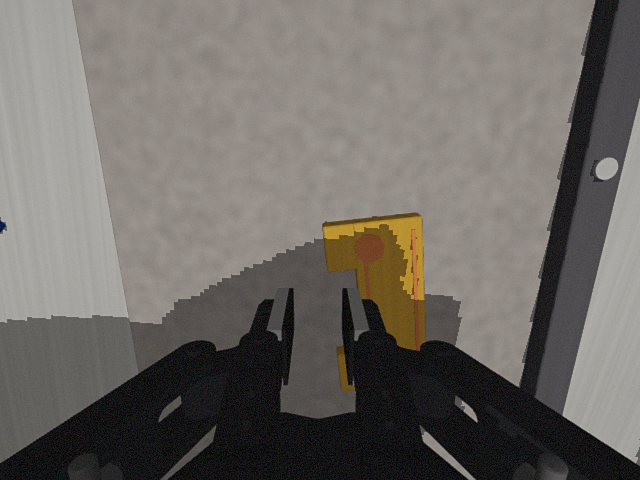

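The front finger is in the scoop and touching its floor (-1.7 N). The blank's long side still has about 53 mm to go to the rail, so I'll push on.

Emit:
apply_moves --dr '[[0, 0, 0], [0, 0, 0], [0, 0, 0], [0, 0, 0], [0, 0, 0]]' --xyz '[[0, 0.01, 0.0005], [0, 0.02, 0.0005], [0, 0.03, 0.0005], [0, 0.04, 0.0005], [0, 0.05, 0.0005]]' --hand '[0.5, 0.5, 0.5, 0.5, 0.5]'

```text
time: 5.2
tcp_pos: [0.5651, 0.0836, 0.0099]
tcp_rot: [0.676, 0.737, 0.0, -0.0]
wrist_force: [-1.8, 0.4, 1.1]
width: 0.0218
```

```bash
python3 look.py w4.png
```

```text
t 5.2 now s,t,z [0.5704 0.032 ] 0.0099 w 0.021843418146024172 F [-1.81  0.36  1.11]
xyz [ 0.0005 -0.0255  0.0001] dr [-0.     -0.     -0.0006]
far t max 0.07298126203800866 s max 0.6163633733800753 s min 0.5765897155455632
long side slope vs jig rad 0.004371500889963494 s at mid 0.6160580118045764
```

View pics/w4.png

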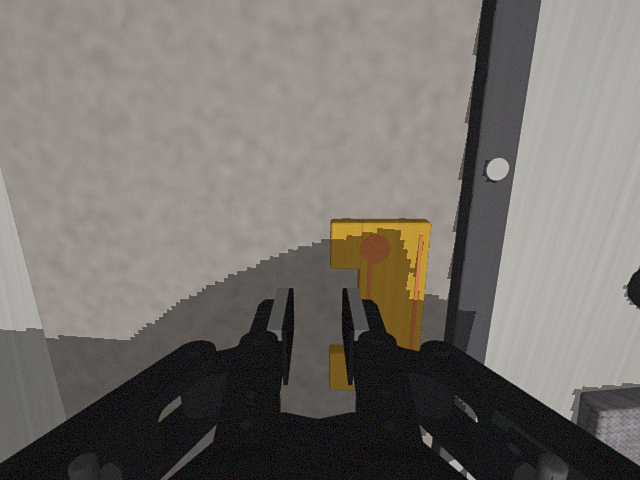

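Emit:
apply_moves --dr '[[0, 0, 0], [0, 0, 0], [0, 0, 0], [0, 0, 0]]' --xyz '[[0, 0.008, 0], [0, 0.012, 0], [0, 0.016, 0], [0, 0.019, 0]]' --hand '[0.5, 0.5, 0.5, 0.5]'

```text
time: 5.65
tcp_pos: [0.5782, 0.0847, 0.0097]
tcp_rot: [0.676, 0.737, -0.001, -0.001]
wrist_force: [-20.6, -1.2, 14.4]
width: 0.021
```

```bash
python3 look.py w5.png
```

```text
t 5.65 now s,t,z [0.5835 0.0319] 0.0097 w 0.020961484827913865 F [-20.55  -1.21  14.39]
xyz [ 0.0005 -0.0419  0.    ] dr [-0.0006  0.0001 -0.0006]
far t max 0.07300092693190327 s max 0.6280764481761981 s min 0.5880384284945955
long side slope vs jig rad 0.004953541302819446 s at mid 0.627655271759004
```

View pics/w5.png

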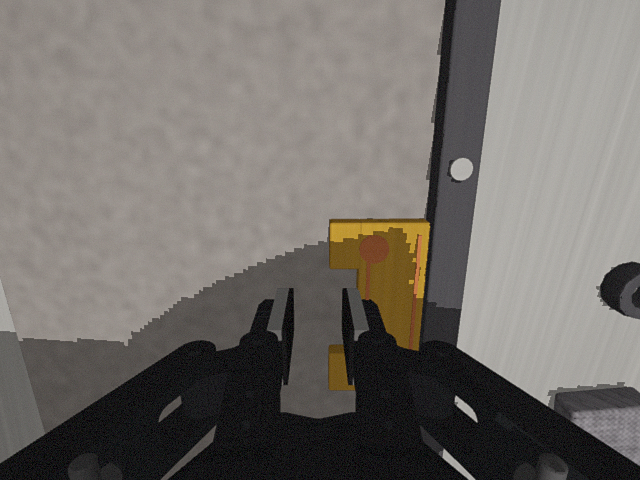

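Pinned against the rail at 20 N, a bit hard, and pressing down too. I'll ease off and raise a touch.

Emit:
apply_moves --dr '[[0, 0, 0], [0, 0, 0], [0, 0, 0]]' --xyz '[[0, -0.001, -0.0012], [0, -0.001, -0.0012], [0, -0.001, -0.0012]]' --hand '[0.5, 0.5, 0.5]'

```text
time: 6.0
tcp_pos: [0.5779, 0.0846, 0.0105]
tcp_rot: [0.676, 0.737, -0.001, -0.001]
wrist_force: [-4.6, -0.4, -1.4]
width: 0.0213
```

```bash
python3 look.py w6.png
```

```text
t 6.0 now s,t,z [0.5832 0.0319] 0.0105 w 0.02132057953353488 F [-4.61 -0.38 -1.42]
xyz [ 0.0006 -0.0415  0.001 ] dr [-0.0004  0.     -0.0006]
far t max 0.07316700075149729 s max 0.6281937657560195 s min 0.5882245493168491
long side slope vs jig rad 0.003995079857049173 s at mid 0.6278332923813604
```

Emit:
apply_moves --dr '[[0, 0, 0], [0, 0, 0], [0, 0, 0], [0, 0, 0]]' --xyz '[[0.005, 0, 0], [0.01, 0, 0], [0.015, 0, 0], [0.02, 0, 0]]' --hand '[0.5, 0.5, 0.5, 0.5]'

```text
time: 6.45
tcp_pos: [0.5765, 0.0999, 0.0105]
tcp_rot: [0.676, 0.737, -0.001, -0.0]
wrist_force: [-5.5, -4.9, 0.1]
width: 0.0212
```

```bash
python3 look.py w7.png
```

```text
t 6.45 now s,t,z [0.5832 0.0472] 0.0105 w 0.021221390504120297 F [-5.53 -4.86  0.08]
xyz [-0.0186 -0.0414  0.0011] dr [-0.0004  0.0002 -0.0007]
far t max 0.08062965223109442 s max 0.6282063277304553 s min 0.5880059732329138
long side slope vs jig rad 0.00850835089732109 s at mid 0.627792250252578
```

View pics/w7.png

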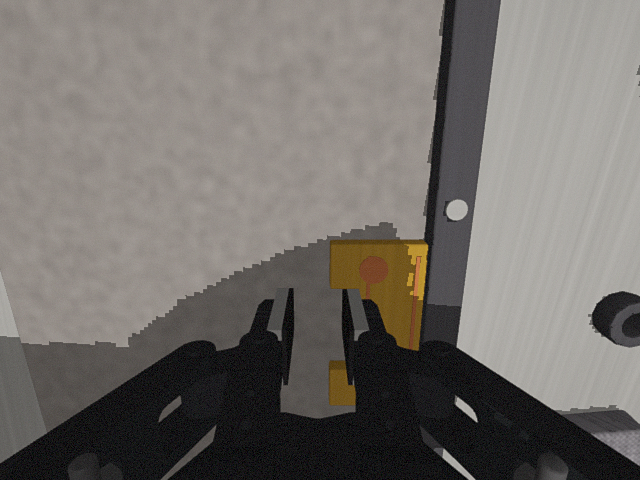

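Emit:
apply_moves --dr '[[0, 0, 0], [0, 0, 0], [0, 0, 0], [0, 0, 0], [0, 0, 0]]' --xyz '[[0.01, 0, 0], [0.02, 0, 0], [0.03, 0, 0], [0.04, -0.0001, 0], [0.05, -0.0001, 0]]' --hand '[0.5, 0.5, 0.5, 0.5, 0.5]'

```text
time: 7.0
tcp_pos: [0.5729, 0.1397, 0.0105]
tcp_rot: [0.676, 0.737, -0.002, -0.0]
wrist_force: [-5.9, -6.6, 1.4]
width: 0.0213
```

```bash
python3 look.py w8.png
```

```text
t 7.0 now s,t,z [0.5832 0.0872] 0.0105 w 0.02126478898377635 F [-5.93 -6.58  1.35]
xyz [-0.0686 -0.0412  0.0012] dr [-0.0004  0.0003 -0.0007]
far t max 0.12161020187716926 s max 0.6282198140608928 s min 0.5880597173836842
long side slope vs jig rad 0.006433151326022019 s at mid 0.6278138812127925
```

View pics/w8.png

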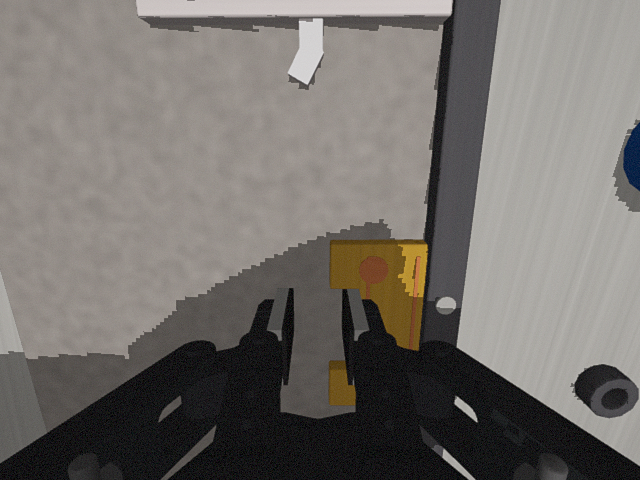

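```bash
python3 - <<'E'
from h import *
w=r.get_image('wrist'); c=cam(w)
for uv,z in (((299,18),.016),((322,18),.016),((322,55),.016),((290,75),.016),((306,83),.016),((330,17),.008),((400,17),.008),((400,15),.018),((343,290),.016),((293,290),.016),((293,380),.012)):
    print(uv,z,np.round(st(ray(w,uv,z,c)[0]),4))
g=cv2.resize(w['pixels'][0:110,260:460],None,fx=4,fy=4,interpolation=cv2.INTER_CUBIC); cv2.imwrite('pics/c8.png',g[:,:,::-1])
print([ (d['position'],st(d['position'])) for d in r.spot_point('nib_inner',w)])
E
```

```text
(299, 18) 0.016 [0.5773 0.1995]
(322, 18) 0.016 [0.585  0.1995]
(322, 55) 0.016 [0.5851 0.1882]
(290, 75) 0.016 [0.5738 0.1819]
(306, 83) 0.016 [0.5794 0.1792]
(330, 17) 0.008 [0.588  0.2019]
(400, 17) 0.008 [0.6129 0.2018]
(400, 15) 0.018 [0.6109 0.1997]
(343, 290) 0.016 [0.594 0.099]
(293, 290) 0.016 [0.573 0.099]
(293, 380) 0.012 [0.5716 0.0506]
[]
```

View pics/c8.png

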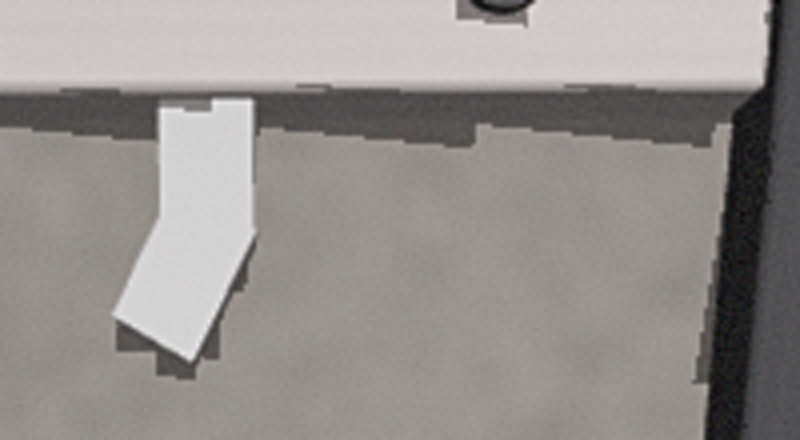

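The nib tip is at (t=.179, s=.574–.585), close to the rear finger's inner face (s=.573). I'll back off slightly and open a bit more for clearance, then resume the press.

Emit:
apply_moves --dr '[[0, 0, 0], [0, 0, 0], [0, 0, 0], [0, 0, 0], [0, 0, 0]]' --xyz '[[0, -0.0075, 0], [0, -0.0085, 0], [0, -0.0085, 0], [0, -0.0085, 0], [0, -0.006, 0]]' --hand '[0.5, 0.35, 0.35, 0.35, 0.35]'

```text
time: 7.65
tcp_pos: [0.5692, 0.1401, 0.0109]
tcp_rot: [0.676, 0.737, 0.0, 0.0]
wrist_force: [0.2, -0.5, 0.4]
width: 0.0277
```

```bash
python3 look.py w9.png
```

```text
t 7.65 now s,t,z [0.5795 0.088 ] 0.0109 w 0.02767860119938078 F [ 0.18 -0.53  0.44]
xyz [-0.0695 -0.0367  0.0014] dr [ 0.     -0.     -0.0006]
far t max 0.12128068376443893 s max 0.6285658587637368 s min 0.5882763268657425
long side slope vs jig rad 0.006818910746256112 s at mid 0.6281446310810299
```

View pics/w9.png

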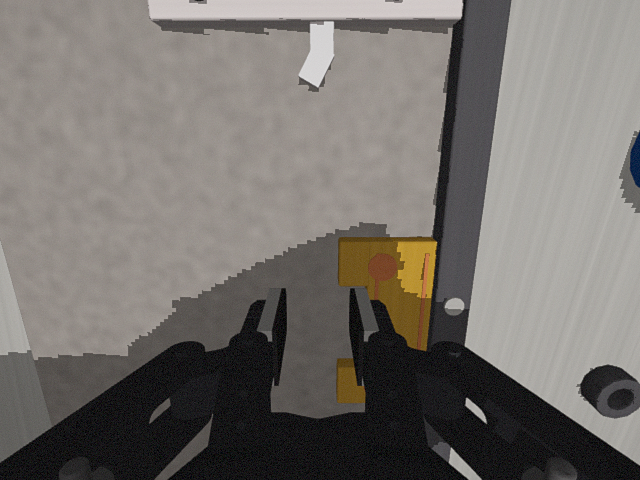

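Emit:
apply_moves --dr '[[0, 0, 0], [0, 0, 0], [0, 0, 0], [0, 0, 0], [0, 0, 0]]' --xyz '[[0, 0.0015, 0.0004], [0.01, 0.0015, 0.0004], [0.02, 0.0015, 0.0004], [0.03, 0.0014, 0.0004], [0.04, 0.0014, 0.0004]]' --hand '[0.35, 0.35, 0.35, 0.35, 0.35]'

```text
time: 8.2
tcp_pos: [0.5668, 0.1712, 0.0103]
tcp_rot: [0.676, 0.737, -0.001, -0.0]
wrist_force: [-4.6, -7.0, 2.3]
width: 0.0277
```

```bash
python3 look.py w10.png
```

```text
t 8.2 now s,t,z [0.58   0.1191] 0.0103 w 0.027707288232065128 F [-4.59 -6.98  2.31]
xyz [-0.1084 -0.037   0.0009] dr [-0.0003  0.0003 -0.0007]
far t max 0.15320440314031308 s max 0.6281943219842424 s min 0.5878793076575752
long side slope vs jig rad 0.004235413692578561 s at mid 0.6277959430048194
```

View pics/w10.png

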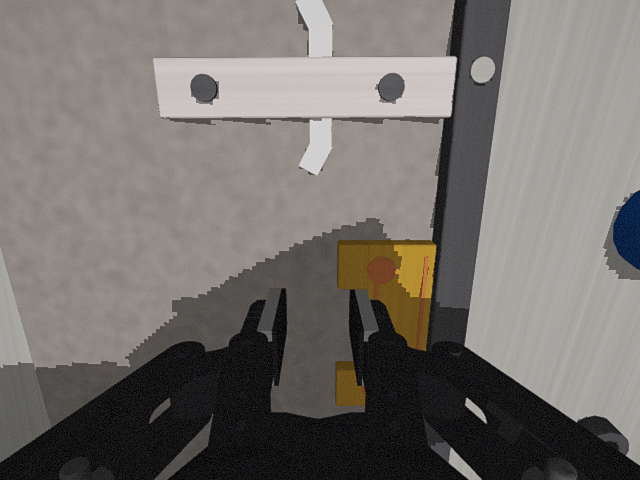

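Emit:
apply_moves --dr '[[0, 0, 0], [0, 0, 0], [0, 0, 0], [0, 0, 0], [0, 0, 0]]' --xyz '[[0.008, 0, 0], [0.016, 0, 0], [0.024, 0, 0], [0.031, 0, 0], [0.036, 0, 0]]' --hand '[0.35, 0.35, 0.35, 0.35, 0.35]'

```text
time: 8.75
tcp_pos: [0.5643, 0.1997, 0.0103]
tcp_rot: [0.676, 0.737, -0.001, 0.0]
wrist_force: [-6.0, -7.6, 3.4]
width: 0.0279
```

```bash
python3 look.py w11.png
```

```text
t 8.75 now s,t,z [0.5801 0.1477] 0.0103 w 0.02789923760732949 F [-5.99 -7.59  3.45]
xyz [-0.1442 -0.0369  0.001 ] dr [-0.0003  0.0003 -0.0007]
far t max 0.1807012316984138 s max 0.6281068275013948 s min 0.5879672150370222
long side slope vs jig rad 0.004409966886724541 s at mid 0.6277499347665236
```

View pics/w11.png

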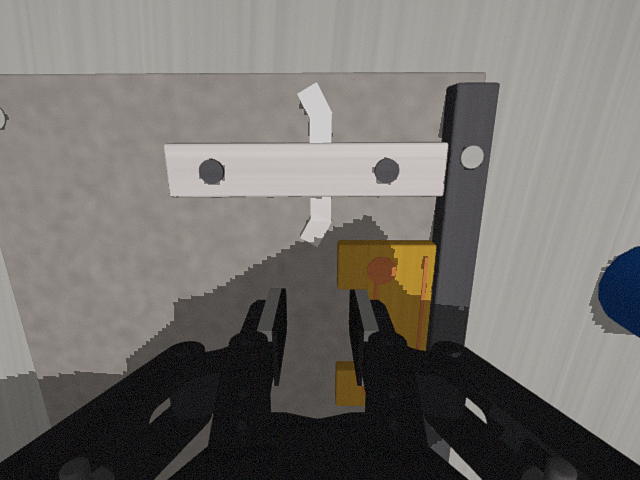

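The blank's end is about 18 mm short of the bar, and its robot-side edge (u=338) clears the nib face (u=331). On it goes, slowly.

Emit:
apply_moves --dr '[[0, 0, 0], [0, 0, 0], [0, 0, 0], [0, 0, 0], [0, 0, 0]]' --xyz '[[0.004, 0, 0], [0.008, 0, 0], [0.012, 0, 0], [0.016, 0, 0], [0.019, 0, 0]]' --hand '[0.35, 0.35, 0.35, 0.35, 0.35]'

```text
time: 9.3
tcp_pos: [0.5629, 0.2144, 0.0103]
tcp_rot: [0.676, 0.737, -0.002, 0.0]
wrist_force: [-5.9, -8.9, 4.5]
width: 0.0276
```

```bash
python3 look.py w12.png; python3 - <<'E'
from h import *
w=r.get_image('wrist'); g=cv2.resize(w['pixels'][180:340,250:450],None,fx=3.5,fy=3.5,interpolation=cv2.INTER_CUBIC); cv2.imwrite('pics/c12.png',g[:,:,::-1])
E
```

```text
t 9.3 now s,t,z [0.58   0.1625] 0.0103 w 0.02764681271859793 F [-5.9  -8.92  4.46]
xyz [-0.1626 -0.0368  0.0011] dr [-0.0004  0.0004 -0.0008]
far t max 0.19523971748417776 s max 0.6281589210052284 s min 0.5880192293103454
long side slope vs jig rad 0.0068328032223740984 s at mid 0.627765407006133
```

View pics/c12.png

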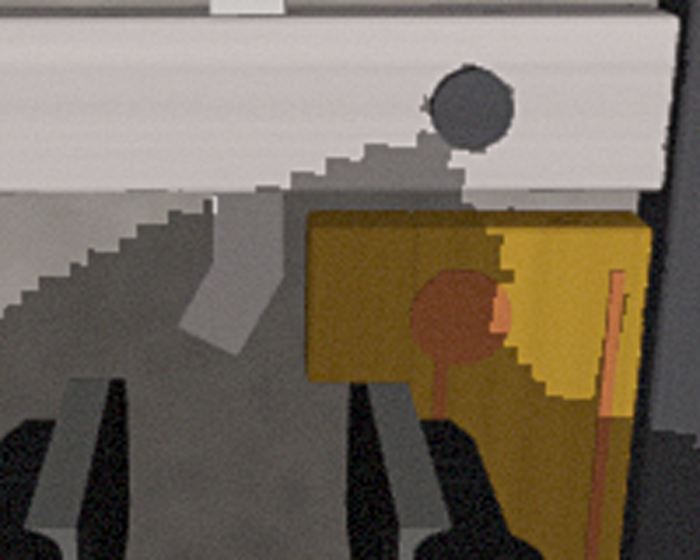

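Emit:
apply_moves --dr '[[0, 0, 0], [0, 0, 0], [0, 0, 0], [0, 0, 0], [0, 0, 0]]' --xyz '[[0.0015, 0, 0], [0.003, 0, 0], [0.0045, 0, 0], [0.0055, 0, 0], [0.0055, 0, 0]]' --hand '[0.35, 0.35, 0.35, 0.35, 0.35]'

```text
time: 9.9
tcp_pos: [0.5625, 0.2187, 0.0103]
tcp_rot: [0.676, 0.737, -0.002, 0.0]
wrist_force: [-6.6, -8.0, 4.6]
width: 0.0273
```

```bash
python3 look.py w13.png; python3 - <<'E'
from h import *
w=r.get_image('wrist'); g=cv2.resize(w['pixels'][180:340,250:450],None,fx=3.5,fy=3.5,interpolation=cv2.INTER_CUBIC); cv2.imwrite('pics/c13.png',g[:,:,::-1])
E
```

```text
t 9.9 now s,t,z [0.58   0.1668] 0.0103 w 0.027342528530973402 F [-6.63 -7.96  4.6 ]
xyz [-0.1681 -0.0368  0.0011] dr [-0.0004  0.0004 -0.0007]
far t max 0.1974377029678468 s max 0.6282500051025447 s min 0.5880078812814634
long side slope vs jig rad 0.008941611509543156 s at mid 0.6277010304432764
```

View pics/c13.png

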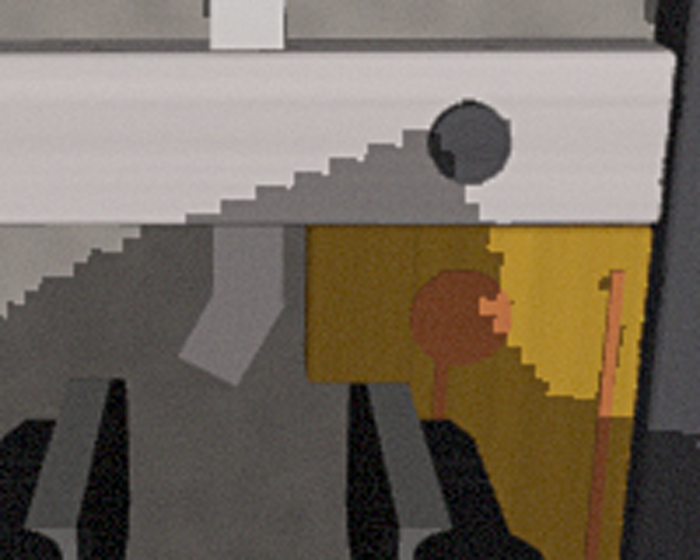

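Emit:
apply_moves --dr '[[0, 0, 0], [0, 0, 0], [0, 0, 0]]' --xyz '[[0.001, 0, 0], [0.0015, 0, 0], [0.0015, 0, 0]]' --hand '[0.35, 0.35, 0.35]'

```text
time: 10.3
tcp_pos: [0.5624, 0.2196, 0.0103]
tcp_rot: [0.676, 0.737, -0.002, 0.0]
wrist_force: [-6.8, -9.7, 4.3]
width: 0.0276
```

Emit:
apply_moves --dr '[[0, 0, 0], [0, 0, 0], [0, 0, 0]]' --xyz '[[0.001, 0, 0], [0.0015, 0, 0], [0.0015, 0, 0]]' --hand '[0.35, 0.35, 0.35]'

```text
time: 10.6
tcp_pos: [0.5624, 0.2198, 0.0103]
tcp_rot: [0.676, 0.737, -0.002, 0.001]
wrist_force: [-6.1, -13.4, 5.5]
width: 0.0278
```

Emit:
apply_moves --dr '[[0, 0, 0], [0, 0, 0], [0, 0, 0]]' --xyz '[[0.0012, 0, 0], [0.0012, 0, 0], [0.0012, 0, 0]]' --hand '[0.35, 0.35, 0.35]'

```text
time: 10.9
tcp_pos: [0.5624, 0.22, 0.0102]
tcp_rot: [0.677, 0.736, -0.003, 0.001]
wrist_force: [-5.3, -17.4, 6.5]
width: 0.0277
```

```bash
python3 look.py w14.png; python3 - <<'E'
from h import *
w=r.get_image('wrist'); g=cv2.resize(w['pixels'][180:340,250:450],None,fx=3.5,fy=3.5,interpolation=cv2.INTER_CUBIC); cv2.imwrite('pics/c14.png',g[:,:,::-1])
E
```

```text
t 10.9 now s,t,z [0.58   0.1682] 0.0102 w 0.02773721956574996 F [ -5.3  -17.41   6.52]
xyz [-0.1698 -0.0365  0.0015] dr [-0.0005  0.0008 -0.001 ]
far t max 0.1975175633242312 s max 0.6282111266569902 s min 0.5880915002965867
long side slope vs jig rad 0.004476199709189738 s at mid 0.627738773404774
```

View pics/c14.png

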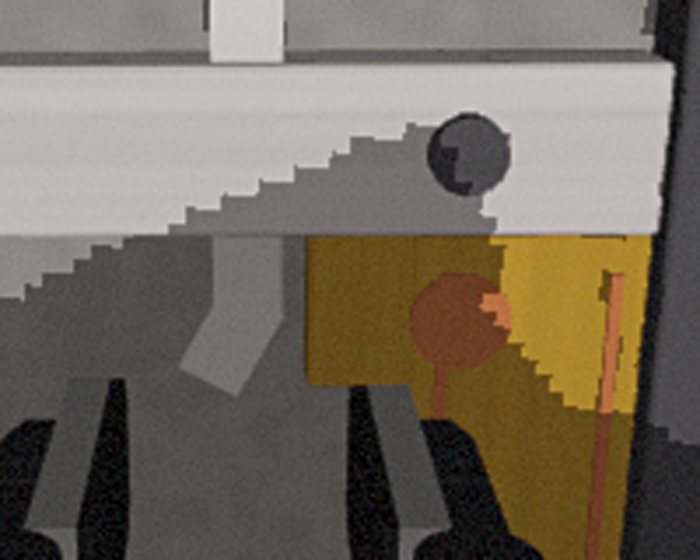

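The blank is blocked by the bar: a 1 mm command moved it only 0.2 mm while the force rose. It's seated, so I'll unload along the rail and retreat diagonally inside the scoop before lifting.

Emit:
apply_moves --dr '[[0, 0, 0], [0, 0, 0], [0, 0, 0], [0, 0, 0], [0, 0, 0]]' --xyz '[[-0.0025, -0.0003, 0], [-0.004, -0.001, 0], [-0.006, -0.004, -0.0002], [-0.009, -0.006, -0.0004], [-0.009, -0.006, -0.0004]]' --hand '[0.35, 0.35, 0.35, 0.35, 0.35]'

```text
time: 11.5
tcp_pos: [0.5588, 0.2159, 0.011]
tcp_rot: [0.676, 0.737, 0.0, 0.0]
wrist_force: [-0.2, -0.5, 0.4]
width: 0.0281
```

```bash
python3 look.py w15.png
```

```text
t 11.5 now s,t,z [0.576  0.1644] 0.011 w 0.028123251716940828 F [-0.18 -0.51  0.38]
xyz [-0.165  -0.0319  0.0014] dr [ 0.     -0.     -0.0006]
far t max 0.19785570823816803 s max 0.628281572610045 s min 0.5878626571894787
long side slope vs jig rad 0.0071597910254313085 s at mid 0.6278669727412731
```

View pics/w15.png

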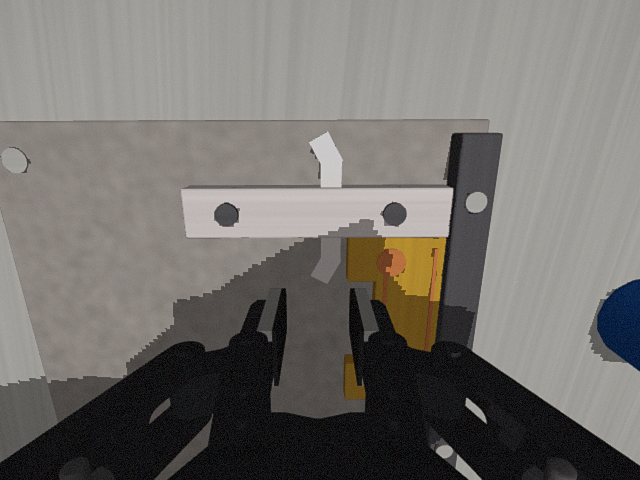

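Emit:
apply_moves --dr '[[0, 0, 0], [0, 0, 0], [0, 0, 0], [0, 0, 0], [0, 0, 0]]' --xyz '[[0, 0, -0.01], [0, 0, -0.03], [0, 0, -0.07], [0, 0, -0.12], [0, 0, -0.17]]' --hand '[0.35, 0.35, 0.35, 0.35, 0.35]'

```text
time: 12.05
tcp_pos: [0.5586, 0.2162, 0.1497]
tcp_rot: [0.676, 0.737, 0.0, 0.0]
wrist_force: [0.5, 0.6, -1.0]
width: 0.0281
```

Emit:
apply_moves --dr '[[0, 0, 0], [0, 0, 0], [0, 0, 0], [0, 0, 0], [0, 0, 0]]' --xyz '[[-0.06, -0.02, -0.03], [-0.12, -0.02, -0.03], [-0.17, -0.02, -0.03], [-0.19, -0.02, -0.03], [-0.19, -0.02, -0.03]]' --hand '[0.35, 0.35, 0.35, 0.35, 0.35]'

```text
time: 12.55
tcp_pos: [0.5564, 0.0605, 0.1722]
tcp_rot: [0.677, 0.736, 0.0, 0.001]
wrist_force: [-0.8, 0.2, 0.6]
width: 0.0277
```

```bash
python3 - <<'E'
from h import *
plan(.5,0,.2)
w=r.get_image('wrist'); c=cam(w); save(w,'w16.png'); a=r.get_image('scene'); b=r.get_image('top'); save(b,'t3.png')
for im in(w,a,b):
  for n in('blank_mid','stop_mid'):
    print(n,[(np.round(d['position'],4).tolist(),np.round(st(d['position']),4),round(d['p'],2)) for d in r.spot_point(n,im)][:4])
E
```

```text
t 12.55 now s,t,z [0.5596 0.0098] 0.1722 w 0.027719230013292327 F [-0.81  0.18  0.58]
xyz [-0.0129 -0.0743 -0.0348] dr [ 0.0002  0.0002 -0.0012]
blank_mid [([0.5932, 0.2114, 0.0127], array([0.6099, 0.1568]), 0.85), ([0.8115, 0.1055, 0.0002], array([0.8177, 0.0315]), 0.7), ([0.3395, 0.1115, 0.0068], array([0.3482, 0.0803]), 0.58)]
stop_mid []
blank_mid [([0.591, 0.2174, 0.0107], array([0.6083, 0.1629]), 0.7), ([0.8079, 0.1008, 0.0034], array([0.8137, 0.0272]), 0.69), ([0.3435, -0.1265, 0.0028], array([ 0.3306, -0.1571]), 0.67), ([0.3442, 0.1145, 0.0042], array([0.3532, 0.0828]), 0.66)]
stop_mid [([0.5555, 0.2579, 0.0101], array([0.5766, 0.2065]), 0.58)]
blank_mid []
stop_mid []
```

View pics/w16.png

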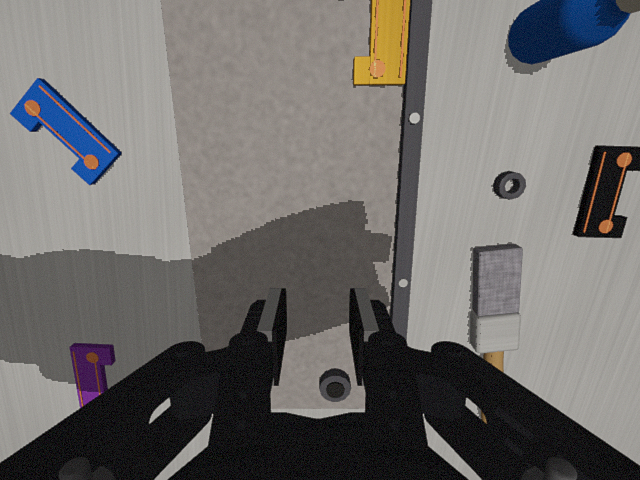

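View pics/t3.png

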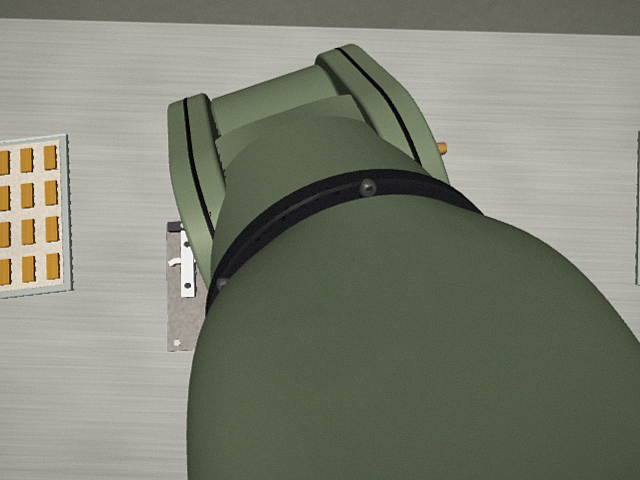

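I'll hover over the pocket so the gap at the bar can be seen directly.

Emit:
apply_moves --dr '[[0, 0, 0], [0, 0, 0], [0, 0, 0], [0, 0, 0]]' --xyz '[[0.06, 0, 0], [0.1, 0, 0], [0.12, 0, 0], [0.12, 0, 0]]' --hand '[0.35, 0.35, 0.35, 0.35]'

```text
time: 13.4
tcp_pos: [0.5472, 0.1613, 0.1708]
tcp_rot: [0.675, 0.738, 0.0, -0.0]
wrist_force: [0.2, -0.9, 0.7]
width: 0.0277
```

```bash
python3 - <<'E'
from h import *
plan(.5,0,.2)
w=r.get_image('wrist'); c=cam(w); save(w,'w17.png')
hsv=cv2.cvtColor(w['pixels'],cv2.COLOR_RGB2HSV)
m=cv2.inRange(hsv,(8,100,40),(35,255,255)); m[:,:300]=0
m=cv2.morphologyEx(m,cv2.MORPH_CLOSE,np.ones((7,7)))
k=max(cv2.findContours(m,0,cv2.CHAIN_APPROX_NONE)[0],key=cv2.contourArea)[:,0].astype(float)
print(k.min(0),k.max(0))
P=ray(w,k,.016,c)[:,:2]; P=np.c_[P@EX,P@EY]
rc=cv2.minAreaRect((P*1000).astype(np.float32)); print(rc)
x0,y0=k.min(0).astype(int)-40;x1,y1=k.max(0).astype(int)+40
g=w['pixels'][max(y0,0):y1,max(x0,0):x1]; cv2.imwrite('pics/c17.png',cv2.resize(g,None,fx=3,fy=3,interpolation=cv2.INTER_CUBIC)[:600,:800,::-1])
E
```

```text
t 13.4 now s,t,z [0.5596 0.1111] 0.1708 w 0.027681584479011794 F [ 0.25 -0.92  0.66]
xyz [-0.1388 -0.0744 -0.0366] dr [-0.     -0.0001 -0.0001]
[351. 114.] [405. 213.]
((608.2017822265625, 155.38128662109375), (79.73770904541016, 40.78546905517578), 89.81611633300781)
```

View pics/c17.png

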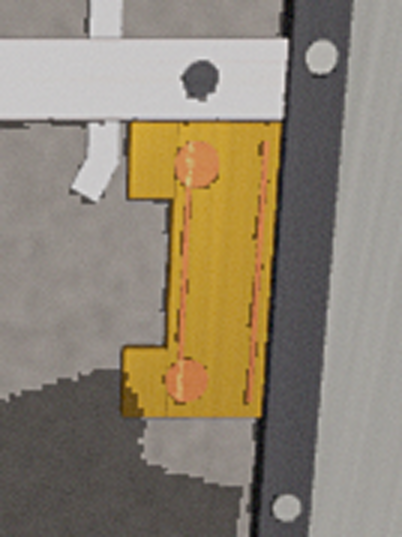

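The blank's end butts on the bar (no gap at crop row 120), its long side is on the rail and parallel to it, and the gripper is 0.17 m up. Handing in.

```bash
python3 -c "
from rig import r
print(r.job_done())"
```

```text
the job is handed in; nothing more can be done
None
```

I handed the job in at about 13.5 s. The brass blank sits in the corner pocket, against both the rail and the stop bar. No verdict was reported, so the judged steps rest on my own readings.

**What I did:** I put the front fingertip in the blank's scoop and pushed it square onto the rail about 125 mm short of its seat. The press peaked at about 20 N and I eased it to about 5 N. I then dragged the blank along the rail in short steps. Partway, I backed off for a moment to open the fingers about 6 mm more, so the rear finger would clear the nib. I stopped when the bar blocked further travel, with about 17 N along the rail, then unloaded inside the scoop, retreated and lifted straight up.

**Last checks:**
- **Seat:** From nearly overhead, the wrist camera showed no gap between the blank and the bar.
- **Rail:** The long side lay against the rail, parallel to about 0.01 rad.
- **Clear of everything:** The gripper was 0.17 m up with under 1.5 N at the wrist.
- **Bottle, brush and nut:** The arm never went near them and they looked unmoved in the pictures, but I did not measure them again at the end.

**Disagreements:**
- The trained networks' blank position varied by about 6 mm along the rail between the wrist and scene cameras, with the expected seat in between.
- The wrist camera's absolute fit was about 4 mm short of the seat computed at the start. I relied on the contact force and the visible joint at the bar instead.

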